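# Index a jar on a geared turntable and switch on the raking lamp

### The arm

A 6-joint arm with a two-finger parallel gripper is mounted at the origin on the work surface; the furniture and walls round the work are solid. World frame = base frame: x ahead of the robot, y to its left, z up, the work surface at z = 0. Lengths are in m, angles in rad, forces in N, time in s.
With the tool pointing down it reaches from about 0.3 to 0.775 m from the base axis. Payload 14.6 kg.
Tool frame: the origin (TCP) lies midway between the tips of the shut fingers; the grasp point (between the pads) lies 19 mm behind it; z points along the fingers, y is the line along which they close (so a half turn about z gives the same grasp; the last joint's range is limited). The gripper opens to 94 mm and grips with 3 to 60 N. Pads are 16 mm wide; open, the fingers measure 119 mm over their backs; the gripper's body (75 mm by 177 mm) begins 78 mm behind the grasp point.
Start: joints at [1.232, 0.3, 1.521, -0, 1.321, -0.067], TCP at [0.148, 0.53, 0.205] pointing down, gripper open.
Joint ranges: [-3.03, 3.03], [-0.79, 2.21], [0.23, 2.52], [-1.04, 4.18], [0, 3.07], [-2.55, 2.55]. Speed limits (rad/s): [2.22, 2.22, 2.57, 3.14, 3.14, 3.14].

### API

Orientations are given as [roll, pitch, yaw] about the fixed x, y, z axes, in that order (R = Rz(yaw) Ry(pitch) Rx(roll)).
In Python, from station import telemetry, optics, ctrl gives the robot as it stands.
- The arm moves only by the tool carry_out, never from a script. Its argument "plan" is a list that holds one entry, the list of rows, each a list of 7 numbers: the shift along the tool's x, y, z in mm, then the turn, a rotation vector about the tool's x, y, z in rad, then the finger opening in mm, from 0 to 94. A call has 1 to 20 rows; each row shifts and turns the commanded pose from where the row before left it, along the tool's axes as they then stand; what a row does not reach is not made up. A row lasts 1/12 s, in which the tool goes at most 41.7 mm and 7.16 degrees, less where a joint would pass 70% of its speed; a pose out of reach is approached as far as the arm can. A call with a gripper value outside its range is refused whole. The fingers move at their own pace and stop on an object; "squeeze" is the grip in N (left out, the last holds). Time passes only in rows, so rows that do not move let the fingers close. It gives the time, the measured TCP pose, the force, the opening and the grip force at its end, in the units of the state.
- telemetry.get_obs(): the state, without advancing time (a new reading comes with each control period).
- optics.camera(name): name is "scene" or "top"; returns a dict with "pixels" (400x640x3 uint8, red, green, blue), "intrinsics" (3x3 intrinsics, pixels), "origin" and "rotation" of the camera in the world. Camera axes: x right, y down, z forward; pixel columns grow to the right and rows downward; lengths in m; the calibration is good to about 2 mm. A picture is of the moment at which its call begins. There is no depth.
- ctrl.hand_in(): hands the job in; it is judged then, once.
The state is a dict: "time_s": time; "qpos": joint angles; "joint_vel": joint speeds; "tau": joint torques, N m; "ee_pos": TCP position; "eef_rot": TCP orientation; "force": force on the tool from outside, world axes, zero at the start; "moment": the same for the moment, N m; "grip_width": finger opening in m; "grip_force": force on a finger pad.
Only numpy, scipy, OpenCV 4.12 (cv2) and the standard library are available. Lean on these libraries where they do the work, as an engineer would, in place of code of your own. Each camera call takes 0.05 s, during which the arm holds its last target. There are 200 camera calls.

### The job

Index the painted jar to its next view: the handwheel of the geared turntable was left part way through a turn, so wind it clockwise up to its zero mark and then two full turns more, stopping with the knob at the mark, which brings the brass bar on the platter round to the fixed pointer. Only then, because the paint must be spared light, slide the switch on top of the raking lamp fully across to on. Leave the jar standing on the platter, touch neither of them, and leave the other things where they are.

Things in the scene. Friction and masses are not known exactly. Their poses are not given: they have to be found in the camera images.
- turntable: Grey geared turntable, fixed to the table: round housing 160 mm across and 34 mm high, with an arm to a smaller round boss (92 mm across, 36 mm high) that carries the handwheel. Origin: on the table under the platter's axis. Its -x points from the platter's axis to the handwheel's axis, 135 mm away; the steel pointer for the platter stands at its -y side, at the platter's rim.
- platter: Round aluminium platter of the turntable, 150 mm across, top 48 mm above the table (49.5 mm on its rubber mat), ringed with fine lines. Origin: on its axis, 36 mm above the table. A raised brass bar (17 x 7 mm) at its rim lies along its own +x. It is geared to the handwheel: one clockwise turn of the wheel turns it 45 degrees counter-clockwise. In place, its +x points along the turntable's -y, to the pointer. Not to be touched.
- handwheel (a joint): Angle of the handwheel in rad, growing clockwise seen from above, counted through whole turns without limit. 0, 6.283 and 12.566 are all with the crank knob at the zero mark. It starts between -5.2 and -1.0 and must end at 12.566 (from 0, two full turns). It turns freely both ways with a steady friction of about 0.05 N m (1.5 to 2 N at the knob) and stays where it is left.
- wheel_axis (a point): Point on the handwheel's upright axis, 57 mm above the table. The wheel is a spoked aluminium wheel 88 mm across; its rim's top is 61 mm above the table.
- knob_mid (a point): Point on the axis of the black upright crank knob, 89 mm above the table; it travels with the wheel on a circle of radius 36 mm round the wheel's axis. The knob is 13 mm thick at its foot and 18 mm near the top, reaches from 65 to 107 mm above the table, and spins freely on its own pin, so a hand that holds it need not turn as it goes round.
- zero_mark (a point): Tip of the dark steel wedge that is the handwheel's zero mark, on a post just outside the wheel's rim, 47 mm from its axis on the side away from the platter, 53 mm above the table. The knob is at the mark when it is on the line from the wheel's axis to this point.
- pointer (a point): Tip of the fixed dark steel pointer at the platter's rim, 50 mm above the table.
- jar: Small loose terracotta jar with two lugs, 64 mm high, 68 mm across (79 mm over the lugs), 0.18 to 0.37 kg, standing about the platter's axis. Origin: centre of its underside, z up. Not to be touched.
- lamp: Raking lamp, fixed to the table: grey battery case 86 x 150 x 34 mm high with, along one long side, an LED bar on two arms (top about 79 mm above the table, its back 36 mm from the switch's ridge; it shines along the lamp's -x). Origin: on the table under the case's centre; the case's long side lies along its y.
- lamp_switch (a joint): Travel of the lamp's flush black slide switch in m along the lamp's +y: 0 off (as it starts), 0.008 on. A sprung detent holds it at either end: a push of about 4 N takes it over the middle (0.004), past which it snaps to the other end. A small raised steel dot on the case marks the on end.
- ridge_top (a point): Middle of the top of the switch's small ridge. The ridge is 13 mm long across the travel, 4 mm thick along it, and stands 5 mm above the slider and its 24 x 36 mm frame, which are level with each other 1.5 mm above the flat top of the case (case top 34, frame 35.5, ridge top 40.6 mm above the table). It moves with the slider. Room to put shut fingers down on the case beside it: 70 mm each way along the lamp's y.
- weight_1: Bystander: loose covered steel weight with a brass knob, 32 x 62 x 51 mm. Origin under its centre.
- eraser: Bystander: loose block eraser, 22 x 46 x 12 mm. Origin under its centre.
- cotton_pot: Bystander: loose aluminium pot of cotton balls, 66 mm across, 69 mm high. Origin under its centre.

How it is judged:
By the outcome, as a careful person would: the job done as asked, in the order asked, and still so for the second after the job is handed in, with the robot touching nothing.
It also fails if it takes over 66 s, if anything falls off the work surface, if the arm or the gripper's body presses on something with over 40 N, if the wrist force passes 120 N, or if a joint passes its speed limit or range.

## Working session

There is one attempt and no reset: what is moved stays moved. The work goes in short steps, Python scripts to look and compute and a tool call to move; the robot and the scene stay as the last step left them, time stands still between calls to the robot, and variables do not carry over. Pictures are saved under pics/ and viewed, at most 10 in all, crops included, and the job is handed in when it is done.

Besides the shell and the picture viewer there is one more tool, called after "Call:" as name(argument=value, ...) on one line, values as JSON. carry_out: Moves the arm, as the interface text tells. Its arguments: {"type":"object","properties":{"plan":{"type":"array","items":{"type":"array","items":{"type":"array","items":{"type":"number"}}}},"squeeze":{"type":"number"}},"required":["plan"]}

```bash
mkdir -p pics
cat > h.py <<'E'
import numpy as np, cv2
from station import telemetry, optics, ctrl
def shot(n,f=None):
    c=optics.camera(n)
    if f: cv2.imwrite('pics/'+f,c['pixels'][:,:,::-1])
    return c
def plane(c,u,v,z):
    d=np.array(c['rotation'])@np.linalg.solve(np.array(c['intrinsics']),[u,v,1.]); o=np.array(c['origin'])
    return o+d*(z-o[2])/d[2]
def proj(c,p):
    q=np.array(c['intrinsics'])@(np.array(c['rotation']).T@(np.array(p)-np.array(c['origin']))); return q[:2]/q[2]
E
python3 - <<'E'
from h import *
for n in('top','scene'):
    c=shot(n,n+'1.png'); print(n,c['origin'],np.round(c['rotation'],3).tolist(),c['intrinsics'])
print(telemetry.get_obs())
E
```

```text
top [ 0.29014263 -0.05854508  1.2265752 ] [-2.985, -0.005, -1.554] [[458.69285119   0.         321.89093795]
 [  0.         458.69285119 196.59643753]
 [  0.           0.           1.        ]]
scene [-0.09401841 -0.55037535  0.67441348] [-2.247, -0.008, -0.833] [[415.29026381   0.         326.13601983]
 [  0.         415.29026381 199.94432295]
 [  0.           0.           1.        ]]
{'time_s': 0.1, 'qpos': array([ 1.23236641e+00,  3.00413033e-01,  1.52150754e+00, -8.66654509e-06,
        1.32067339e+00, -6.66363287e-02]), 'joint_vel': array([ 0.00027179, -0.00229423, -0.002733  ,  0.00032353, -0.00066046,
        0.00023961]), 'tau': array([ 1.42602825e-03, -5.32644010e+01, -3.53287446e+01,  7.09431502e-02,
        2.34705338e-02, -5.36110463e-05]), 'ee_pos': array([0.14760243, 0.52959124, 0.20494928]), 'eef_rot': array([-3.14059301e+00, -5.82977875e-05,  2.86980118e+00]), 'force': array([-1.07659824,  0.21139814,  0.17976426]), 'moment': array([-3.41863018e-05,  3.85575286e-02,  6.79718594e-03]), 'grip_force': 0.0, 'grip_width': 0.09430356320385042}
```

View pics/top1.png

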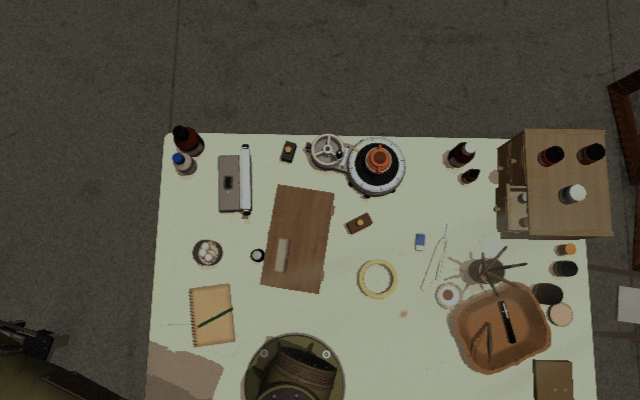

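View pics/scene1.png

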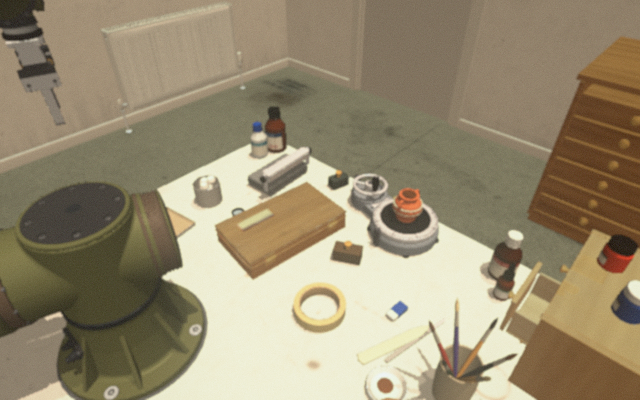

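The top view shows the lamp near (235,183), the handwheel near (328,152), the platter with the jar near (377,162) and the robot base at the bottom. In the scene view the same things are at (280,172), (369,190) and (405,220). The camera rotation is roll/pitch/yaw.

```bash
cat > h.py <<'E'
import numpy as np, cv2
from scipy.spatial.transform import Rotation as Ro
from station import telemetry, optics, ctrl
def shot(n,f=None):
    c=optics.camera(n); c['R']=Ro.from_euler('xyz',c['rotation']).as_matrix()
    if f: cv2.imwrite('pics/'+f,c['pixels'][:,:,::-1])
    return c
def plane(c,u,v,z):
    d=c['R']@np.linalg.solve(c['intrinsics'],[u,v,1.]); o=c['origin']
    return o+d*(z-o[2])/d[2]
def proj(c,p):
    q=c['intrinsics']@(c['R'].T@(np.array(p)-c['origin'])); return q[:2]/q[2]
E
python3 - <<'E'
from h import *
t=shot('top','t2.png'); s=shot('scene','s2.png')
a=cv2.resize(t['pixels'][125:205,205:415],None,fx=3.8,fy=3.8,interpolation=cv2.INTER_CUBIC)
b=cv2.resize(s['pixels'][140:220,240:420],None,fx=3.5,fy=3.5,interpolation=cv2.INTER_CUBIC)
b=np.pad(b,((0,0),(0,a.shape[1]-b.shape[1]),(0,0)))
cv2.imwrite('pics/crop1.png',np.vstack([a,b])[:,:,::-1])
for n,u,v,z in(('wheel',328,152,.061),('plat',377,165,.048),('ridge',228,182,.0406),('base',294,385,0)): print(n,plane(t,u,v,z))
for n,u,v,z in(('wheel',369,188,.061),('plat',405,225,.048)): print(n,plane(s,u,v,z))
E
```

```text
wheel [ 0.59251137 -0.07503695  0.061     ]
plat [ 0.56304324 -0.20466964  0.048     ]
ridge [0.51199716 0.18627873 0.0406    ]
base [-0.00204749  0.00153625  0.        ]
wheel [ 0.58126744 -0.08545911  0.061     ]
plat [ 0.54116292 -0.21949803  0.048     ]
```

View pics/crop1.png

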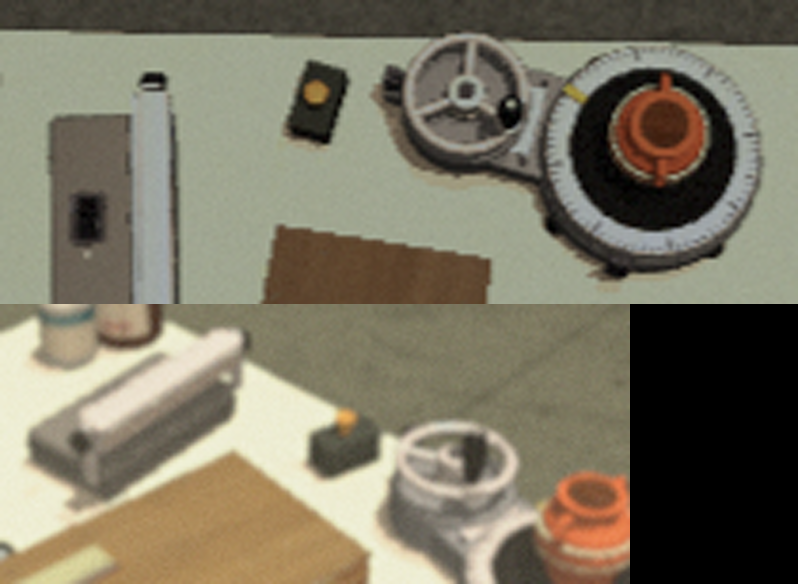

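The crop shows the wheel rim centred at about (466,95), which is full-image (327.6,150). The knob is at crop (510,110) on the platter side, the zero mark is on the left at (395,83), and the brass bar is at (574,92). The switch is at (87,220), with its "on" dot below it at (87,254), towards the robot.

```bash
cat > m.py <<'E'
from h import *
def blob(c,x0,x1,y0,y1,f):
    p=c['pixels'][y0:y1,x0:x1].astype(int); m=f(p).astype(np.uint8)
    n,l,st,ce=cv2.connectedComponentsWithStats(m,connectivity=8); i=1+np.argmax(st[1:,4])
    return ce[i]+[x0,y0],st[i],(l==i).astype(np.uint8)
def tri(t,a,s,b):
    A=[];B=[]
    for c,u in((t,a),(s,b)):
        d=c['R']@np.linalg.solve(c['intrinsics'],[*u,1.]); d/=np.linalg.norm(d); P=np.eye(3)-np.outer(d,d); A.append(P);B.append(P@c['origin'])
    return np.linalg.lstsq(np.vstack(A),np.hstack(B),rcond=None)[0]
E
python3 - <<'E'
from m import *
t=shot('top');s=shot('scene')
dark=lambda k:(lambda p:p.max(2)<k)
ct,st,_=blob(t,333,346,144,164,dark(45)); print('knob top',ct,st,plane(t,*ct,.089))
cs,ss,_=blob(s,366,384,173,200,dark(75)); print('knob scene',cs,ss); print('tri',tri(t,ct,s,cs))
cm,sm,mm=blob(t,345,410,135,198,dark(50))
k=max(cv2.findContours(mm,cv2.RETR_EXTERNAL,cv2.CHAIN_APPROX_NONE)[0],key=cv2.contourArea)
e=cv2.fitEllipse(cv2.convexHull(k)); pc=plane(t,e[0][0]+345,e[0][1]+135,.0495); print('mat',e,pc)
cb,sb,_=blob(t,345,362,140,160,lambda p:p[...,0]-p[...,2]>50); b=plane(t,*cb,.05); print('bar',cb,sb,b)
w=plane(t,327.6,150.0,.061); print('wheel',w,np.linalg.norm((w-pc)[:2]))
cz,sz,_=blob(t,303,312,138,156,dark(60)); print('zero',cz,sz,plane(t,*cz,.05))
cw,sw,_=blob(t,218,238,165,198,dark(50)); print('switch',cw,sw,plane(t,*cw,.036))
print('dot',plane(t,205+87/3.8,125+254/3.8,.035))
print('case', [plane(t,205+x/3.8,125+y/3.8,z) for x,y,z in((50,120,.034),(128,117,.034),(50,303,.034))])
E
```

```text
knob top [338.63636364 154.33333333] [ 3  6  6  9 33] [ 0.57962423 -0.10183353  0.089     ]
knob scene [374.8852459  183.21311475] [ 6  5  7 13 61]
tri [ 0.58068728 -0.10184234  0.08416372]
mat ((31.382890701293945, 28.94356918334961), (41.82501220703125, 42.949886322021484), 116.669921875) [ 0.56551014 -0.20286603  0.0495    ]
bar [355.625 149.   ] [ 8  7  6  5 16] [ 0.60482836 -0.14802683  0.05      ]
wheel [ 0.59786869 -0.07391193  0.061     ] 0.13295200835170387
zero [308.30555556 147.72222222] [ 3  5  5 10 36] [ 0.60604007 -0.02301412  0.05      ]
switch [227.81428571 181.98571429] [ 7 12  7 11 70] [0.51288731 0.18771962 0.036     ]
dot [0.48670392 0.18642788 0.035     ]
case [array([0.58167681, 0.21720855, 0.034     ]), array([0.58482163, 0.16264037, 0.034     ]), array([0.45215905, 0.21046283, 0.034     ])]
```

Call:
carry_out(plan=[[[0,0,0,0,0,-0.0907,94],[0,0,0,0,0,-0.0907,70],[0,0,0,0,0,-0.0907,44],[-23,-34,0,0,0,0,44],[-23,-34,0,0,0,0,44],[-23,-34,0,0,0,0,44],[-23,-34,0,0,0,0,44],[-23,-34,0,0,0,0,44],[-23,-34,0,0,0,0,44],[-23,-34,0,0,0,0,44],[-23,-34,0,0,0,0,44],[-23,-34,0,0,0,0,44],[-23,-34,0,0,0,0,44],[-23,-34,0,0,0,0,44],[-23,-34,0,0,0,0,44],[-23,-34,0,0,0,0,44],[-23,-34,0,0,0,0,44],[-23,-34,0,0,0,0,44],[-23,-34,0,0,0,0,44],[-23,-34,0,0,0,0,44]]])

```text
time_s: 1.97
ee_pos: [0.5396, -0.0502, 0.2055]
eef_rot: [-3.142, 0.0, -3.142]
force: [0.3, 0.6, 1.2]
grip_width: 0.0441
grip_force: 0.0
```

Call:
carry_out(plan=[[[-20,-26,0,0,0,0,44],[-20,-26,0,0,0,0,44],[0,0,30,0,0,0,44],[0,0,30,0,0,0,44],[0,0,0,0,0,0,44],[0,0,0,0,0,0,44]]])

```text
time_s: 2.47
ee_pos: [0.5783, -0.0999, 0.1449]
eef_rot: [3.141, -0.003, -3.141]
force: [0.3, -0.5, 0.9]
grip_width: 0.0441
grip_force: 0.0
```

Run:
```python
from m import *
print(telemetry.get_obs()['ee_pos'],telemetry.get_obs()['qpos'])
t=shot('top');s=shot('scene')
f=lambda im,x,y:cv2.resize(im['pixels'][y:y+80,x:x+110],None,fx=3.6,fy=3.6,interpolation=cv2.INTER_CUBIC)
cv2.imwrite('pics/c3.png',np.hstack([f(t,285,115),f(s,320,130)])[:,:,::-1])
```

```text
[ 0.57831244 -0.09992294  0.14493165] [-2.33505884e-01  4.36352662e-01  1.48006598e+00  1.71896986e-05
  1.22785089e+00 -1.80461322e+00]
```

View pics/c3.png

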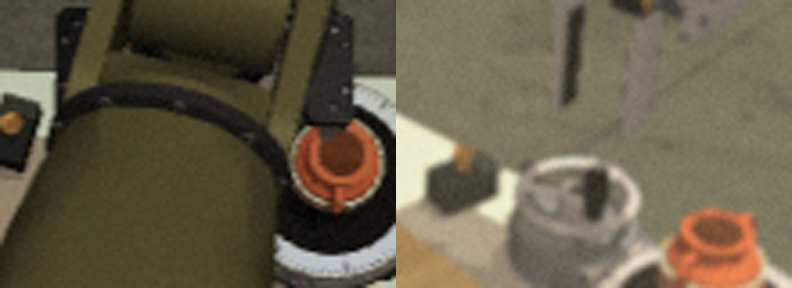

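The left half (top view) has the hand over the wheel, with the jar clear of it. The right half (scene view) shows the open fingers at crop x≈570 and x≈640, either side of the knob at x≈597. Next is the descent.

Call:
carry_out(plan=[[[-1.5,-2.5,25,0,0,0,44],[0,0,25,0,0,0,44],[0,0,15,0,0,0,44],[0,0,9,0,0,0,44],[0,0,0,0,0,0,44],[0,0,0,0,0,0,10],[0,0,0,0,0,0,10],[0,0,0,0,0,0,10],[0,0,0,0,0,0,10],[0,0,0,0,0,0,10],[0,0,0,0,0,0,10]]], squeeze=12)

```text
time_s: 3.48
ee_pos: [0.5807, -0.1026, 0.0722]
eef_rot: [-3.141, 0.001, -3.141]
force: [-0.9, 1.1, 5.5]
grip_width: 0.0174
grip_force: 12.0
```

```bash
cat > arc.py <<'E'
import sys,numpy as np
a,tot,n=map(float,sys.argv[1:4]); n=int(n); g=a-np.linspace(0,tot,n+1)
x=np.round(-36*np.cos(g),1);y=np.round(36*np.sin(g),1)
print([[round(float(p),1),round(float(q),1)] for p,q in zip(np.diff(x),np.diff(y))], g[-1])
E
python3 arc.py -2.117 1.6 10
```

```text
[[4.7, 3.4], [4.0, 4.1], [3.4, 4.6], [2.6, 5.2], [1.7, 5.5], [0.8, 5.7], [-0.1, 5.7], [-1.0, 5.7], [-1.9, 5.4], [-2.7, 5.1]] -3.717
```

Call:
carry_out(plan=[[[4.7,3.4,0,0,0,0,10],[4.0,4.1,0,0,0,0,10],[3.4,4.6,0,0,0,0,10],[2.6,5.2,0,0,0,0,10],[1.7,5.5,0,0,0,0,10],[0.8,5.7,0,0,0,0,10],[-0.1,5.7,0,0,0,0,10],[-1.0,5.7,0,0,0,0,10],[-1.9,5.4,0,0,0,0,10],[-2.7,5.1,0,0,0,0,10]]])

```text
time_s: 4.32
ee_pos: [0.5702, -0.0528, 0.0723]
eef_rot: [-3.14, 0.005, -3.141]
force: [11.0, -9.8, 0.5]
grip_width: 0.0172
grip_force: 12.0
```

```bash
python3 - <<'E'
from m import *
s=shot('scene'); o=telemetry.get_obs(); print(o['ee_pos'],o['force'],o['grip_force'])
cv2.imwrite('pics/c4.png',cv2.resize(s['pixels'][120:250,300:460],None,fx=4,fy=4,interpolation=cv2.INTER_CUBIC)[:,:,::-1])
E
python3 arc.py -3.717 3.14159 20
```

```text
[ 0.57071036 -0.05198877  0.07236862] [ 9.82517017 -5.91407044  0.40432349] 11.996970706766206
[[-3.4, 4.5], [-4.1, 3.9], [-4.7, 3.2], [-5.1, 2.4], [-5.4, 1.6], [-5.6, 0.7], [-5.6, -0.1], [-5.6, -1.0], [-5.3, -1.9], [-5.0, -2.7], [-4.5, -3.4], [-3.9, -4.1], [-3.2, -4.7], [-2.4, -5.1], [-1.6, -5.4], [-0.7, -5.6], [0.1, -5.6], [1.0, -5.6], [1.9, -5.3], [2.7, -5.0]] -6.8585899999999995
```

View pics/c4.png

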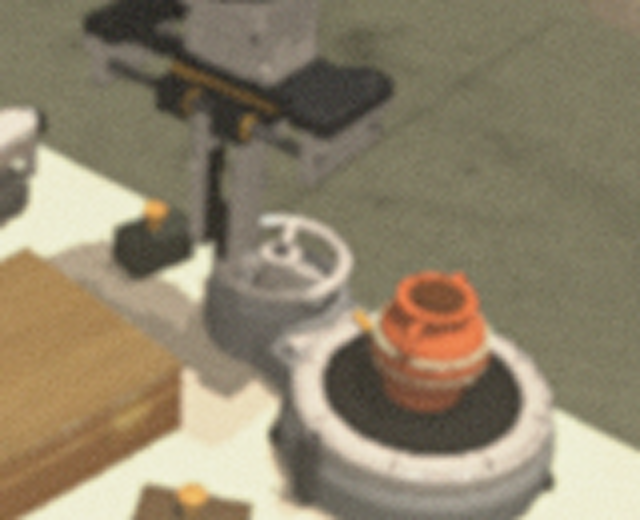

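The grip is holding the knob (fingers at about (215,240) in the crop) and the wheel has turned. The inward pull shows that the commanded circle is about 1.5 mm off centre, so I will shift it.

Call:
carry_out(plan=[[[-4.6,3.8,0,0,0,0,10],[-4.1,3.9,0,0,0,0,10],[-4.7,3.2,0,0,0,0,10],[-5.1,2.4,0,0,0,0,10],[-5.4,1.6,0,0,0,0,10],[-5.6,0.7,0,0,0,0,10],[-5.6,-0.1,0,0,0,0,10],[-5.6,-1.0,0,0,0,0,10],[-5.3,-1.9,0,0,0,0,10],[-5.0,-2.7,0,0,0,0,10]]])

```text
time_s: 5.2
ee_pos: [0.6198, -0.0425, 0.0722]
eef_rot: [-3.141, 0.0, -3.141]
force: [-4.7, -2.6, 7.4]
grip_width: 0.0172
grip_force: 12.0
```

Call:
carry_out(plan=[[[-4.5,-3.4,0,0,0,0,10],[-3.9,-4.1,0,0,0,0,10],[-3.2,-4.7,0,0,0,0,10],[-2.4,-5.1,0,0,0,0,10],[-1.6,-5.4,0,0,0,0,10],[-0.7,-5.6,0,0,0,0,10],[0.1,-5.6,0,0,0,0,10],[1.0,-5.6,0,0,0,0,10],[1.9,-5.3,0,0,0,0,10],[2.7,-5.0,0,0,0,0,10]]])

```text
time_s: 6.03
ee_pos: [0.6309, -0.0921, 0.0723]
eef_rot: [-3.141, 0.002, -3.141]
force: [2.6, 0.9, 5.6]
grip_width: 0.0179
grip_force: 12.0
```

```bash
python3 arc.py -6.8586 3.14159 20;python3 arc.py -10.0002 3.14159 20
```

```text
[[3.4, -4.5], [4.1, -3.9], [4.7, -3.2], [5.1, -2.4], [5.4, -1.6], [5.6, -0.7], [5.6, 0.1], [5.6, 1.0], [5.3, 1.9], [5.0, 2.7], [4.5, 3.4], [3.9, 4.1], [3.2, 4.7], [2.4, 5.1], [1.6, 5.4], [0.7, 5.6], [-0.1, 5.6], [-1.0, 5.6], [-1.9, 5.3], [-2.7, 5.0]] -10.00019
[[-3.4, 4.5], [-4.1, 3.9], [-4.7, 3.2], [-5.1, 2.4], [-5.4, 1.6], [-5.6, 0.7], [-5.6, -0.1], [-5.6, -1.0], [-5.3, -1.9], [-5.0, -2.7], [-4.5, -3.4], [-3.9, -4.1], [-3.2, -4.7], [-2.4, -5.1], [-1.6, -5.4], [-0.7, -5.6], [0.1, -5.6], [1.0, -5.6], [1.9, -5.3], [2.7, -5.0]] -13.14179
```

Call:
carry_out(plan=[[[3.4,-4.5,0,0,0,0,10],[4.1,-3.9,0,0,0,0,10],[4.7,-3.2,0,0,0,0,10],[5.1,-2.4,0,0,0,0,10],[5.4,-1.6,0,0,0,0,10],[5.6,-0.7,0,0,0,0,10],[5.6,0.1,0,0,0,0,10],[5.6,1.0,0,0,0,0,10],[5.3,1.9,0,0,0,0,10],[5.0,2.7,0,0,0,0,10],[4.5,3.4,0,0,0,0,10],[3.9,4.1,0,0,0,0,10],[3.2,4.7,0,0,0,0,10],[2.4,5.1,0,0,0,0,10],[1.6,5.4,0,0,0,0,10],[0.7,5.6,0,0,0,0,10],[-0.1,5.6,0,0,0,0,10],[-1.0,5.6,0,0,0,0,10],[-1.9,5.3,0,0,0,0,10],[-2.7,5.0,0,0,0,0,10]]])

```text
time_s: 7.7
ee_pos: [0.5704, -0.0529, 0.0723]
eef_rot: [-3.141, 0.002, -3.141]
force: [2.2, -4.8, 5.4]
grip_width: 0.0172
grip_force: 12.0
```

Call:
carry_out(plan=[[[-3.4,4.5,0,0,0,0,10],[-4.1,3.9,0,0,0,0,10],[-4.7,3.2,0,0,0,0,10],[-5.1,2.4,0,0,0,0,10],[-5.4,1.6,0,0,0,0,10],[-5.6,0.7,0,0,0,0,10],[-5.6,-0.1,0,0,0,0,10],[-5.6,-1.0,0,0,0,0,10],[-5.3,-1.9,0,0,0,0,10],[-5.0,-2.7,0,0,0,0,10],[-4.5,-3.4,0,0,0,0,10],[-3.9,-4.1,0,0,0,0,10],[-3.2,-4.7,0,0,0,0,10],[-2.4,-5.1,0,0,0,0,10],[-1.6,-5.4,0,0,0,0,10],[-0.7,-5.6,0,0,0,0,10],[0.1,-5.6,0,0,0,0,10],[1.0,-5.6,0,0,0,0,10],[1.9,-5.3,0,0,0,0,10],[2.7,-5.0,0,0,0,0,10]]])

```text
time_s: 9.37
ee_pos: [0.6309, -0.0921, 0.0723]
eef_rot: [-3.141, 0.002, -3.141]
force: [2.5, 0.9, 5.1]
grip_width: 0.0172
grip_force: 12.0
```

Call:
carry_out(plan=[[[3.4,-4.5,0,0,0,0,10],[4.1,-3.9,0,0,0,0,10],[4.7,-3.2,0,0,0,0,10],[5.1,-2.4,0,0,0,0,10],[5.4,-1.6,0,0,0,0,10],[5.6,-0.7,0,0,0,0,10],[5.6,0.1,0,0,0,0,10],[5.6,1.0,0,0,0,0,10],[5.3,1.9,0,0,0,0,10],[5.0,2.7,0,0,0,0,10],[4.5,3.4,0,0,0,0,10],[3.9,4.1,0,0,0,0,10],[3.2,4.7,0,0,0,0,10],[2.4,5.1,0,0,0,0,10],[1.6,5.4,0,0,0,0,10],[0.7,5.6,0,0,0,0,10],[-0.1,5.6,0,0,0,0,10],[-1.0,5.6,0,0,0,0,10],[-1.9,5.3,0,0,0,0,10],[-2.7,5.0,0,0,0,0,10]]])

```text
time_s: 11.03
ee_pos: [0.5704, -0.0529, 0.0723]
eef_rot: [-3.141, 0.002, -3.141]
force: [2.6, -4.4, 5.3]
grip_width: 0.0177
grip_force: 12.0
```

```bash
python3 arc.py -16.2834 1.04 8
```

```text
[[-2.8, 3.7], [-3.2, 3.4], [-3.7, 2.9], [-4.0, 2.4], [-4.3, 1.9], [-4.5, 1.3], [-4.6, 0.7], [-4.7, 0.1]] -17.3234
```

Call:
carry_out(plan=[[[-2.8,3.7,0,0,0,0,10],[-3.2,3.4,0,0,0,0,10],[-3.7,2.9,0,0,0,0,10],[-4.0,2.4,0,0,0,0,10],[-4.3,1.9,0,0,0,0,10],[-4.5,1.3,0,0,0,0,10],[-4.6,0.7,0,0,0,0,10],[-4.7,0.1,0,0,0,0,10],[-3.9,-0.4,0,0,0,0,10],[-3.9,-0.8,0,0,0,0,10],[0,0,0,0,0,0,10],[0,0,0,0,0,0,10],[0,0,0,0,0,0,10]]])

```text
time_s: 12.12
ee_pos: [0.6099, -0.0382, 0.0723]
eef_rot: [-3.141, 0.001, -3.141]
force: [-0.5, -3.8, 7.2]
grip_width: 0.0179
grip_force: 12.0
```

Call:
carry_out(plan=[[[0,0,0,0,0,0,44],[0,0,0,0,0,0,44],[0,0,0,0,0,0,44],[0,0,0,0,0,0,44],[0,0,-15,0,0,0,44],[0,0,-25,0,0,0,44],[0,0,-35,0,0,0,44],[0,0,-35,0,0,0,44],[30,25,0,0,0,0,44],[30,25,0,0,0,0,30],[30,25,0,0,0,0,0],[30,25,0,0,0,0,0],[10,30,0,0,0,0,0],[0,35,0,0,0,0,0],[0,35,0,0,0,0,0],[0,35,0,0,0,0,0]]])

```text
time_s: 13.45
ee_pos: [0.479, 0.1989, 0.1817]
eef_rot: [3.141, 0.0, -3.141]
force: [-0.2, -0.3, -0.5]
grip_width: 0.0017
grip_force: 0.0
```

Run:
```python
from m import *
t=shot('top');s=shot('scene'); print(telemetry.get_obs()['ee_pos'])
f=lambda im,x,y:cv2.resize(im['pixels'][y:y+80,x:x+110],None,fx=3.6,fy=3.6,interpolation=cv2.INTER_CUBIC)
f2=lambda im,x,y:cv2.resize(im['pixels'][y:y+100,x:x+110],None,fx=3.6,fy=3.6,interpolation=cv2.INTER_CUBIC)
cv2.imwrite('pics/c5.png',np.hstack([f2(t,300,120),f2(s,340,160)])[:,:,::-1])
```

```text
[0.47883492 0.20098587 0.18123532]
```

View pics/c5.png

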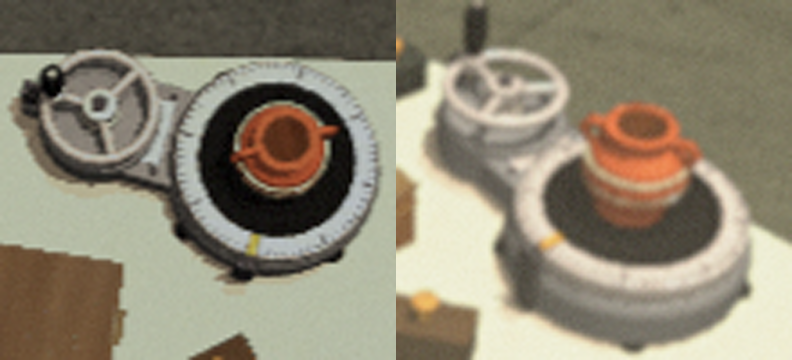

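The knob now stands at the left mark (crop (48,82)) and the brass bar at (253,244) is next to the pointer post at (241,270). The jar is still on the platter. I will measure the remaining error.

Run:
```python
from m import *
t=shot('top');s=shot('scene')
dark=lambda k:(lambda p:p.max(2)<k)
an=lambda v:np.degrees(np.arctan2(v[1],v[0]))
ct,st,_=blob(t,309,320,134,153,dark(45)); cs,ss,_=blob(s,355,369,155,180,dark(75)); k=tri(t,ct,s,cs)
print('knob',ct,st,cs,ss,k,plane(t,*ct,.089))
cm,sm,mm=blob(t,345,410,135,198,dark(50))
c=max(cv2.findContours(mm,cv2.RETR_EXTERNAL,cv2.CHAIN_APPROX_NONE)[0],key=cv2.contourArea)
e=cv2.fitEllipse(cv2.convexHull(c)); pc=plane(t,e[0][0]+345,e[0][1]+135,.0495)
cb,sb,_=blob(t,362,380,180,196,lambda p:p[...,0]-p[...,2]>50); b=plane(t,*cb,.05)
cp,sp,_=blob(t,360,373,190,200,dark(70)); p=plane(t,*cp,.04)
w=plane(t,300+99.5/3.6,120+105/3.6,.061);w2=np.array([.6007,-.0725,.06])
print('pc',pc,'bar',cb,sb,b,'pointer',cp,sp,p,'wheel',w)
print('bar',an(b-pc),'ptr',an(p-pc),'mark from w2',an(w2-pc),'from w',an(w-pc),'knob',an(k-w2),an(k-w),np.linalg.norm((k-w2)[:2]))
f=lambda im,x,y,w,h,z:cv2.resize(im['pixels'][y:y+h,x:x+w],None,fx=z,fy=z,interpolation=cv2.INTER_CUBIC)
cv2.imwrite('pics/c6.png',np.hstack([f(t,300,130,40,45,9),f(t,350,175,40,45,9)])[:,:,::-1])
```

```text
knob [313.02380952 143.73809524] [ 0  6  9  9 42] [361.57627119 168.13559322] [ 4  8  6 12 59] [ 0.60887496 -0.03688567  0.08314493] [ 0.60627561 -0.03602846  0.089     ]
pc [ 0.56529027 -0.20314434  0.0495    ] bar [369.78571429 187.64285714] [ 6  5  4  6 14] [ 0.50183032 -0.18549417  0.05      ] pointer [366.39393939 193.37878788] [ 0  0 13  8 66] [ 0.48819054 -0.17768086  0.04      ] wheel [ 0.60011283 -0.07398028  0.061     ]
bar 164.45711812141917 ptr 161.72332869265844 mark from w2 74.8349472905995 from w 74.91181660967773 knob 77.07219191550904 76.70974845984739 0.03654053045866125
```

View pics/c6.png

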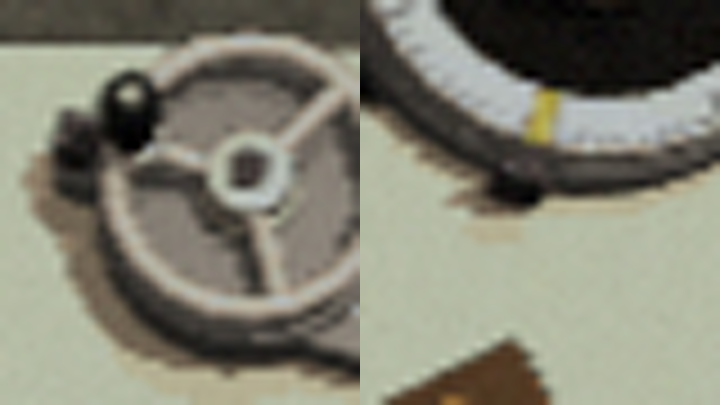

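The knob measures about 77° and the bar 164.5°, against expected directions of 74.8° and 164.8°. I will check the pointer and mark once more, with the expected points drawn on both views.

Run:
```python
from m import *
t=shot('top');s=shot('scene')
pc=np.array([.5654,-.2030,0]); a=np.radians(74.85); m=np.array([np.cos(a),np.sin(a),0]); q=np.array([-m[1],m[0],0]); w=pc+.135*m; z=np.array([0,0,1])
P={'tip':pc+.077*q+.05*z,'ptr_out':pc+.088*q+.05*z,'mark':w+.047*m+.053*z,'knobtop':w+.036*m+.107*z}
out=[]
for c,boxes in((t,((295,130),(348,172))),(s,((345,150),(355,200)))):
    for x,y in boxes:
        im=cv2.resize(c['pixels'][y:y+33,x:x+44],None,fx=9,fy=9,interpolation=cv2.INTER_CUBIC)
        for n,p in P.items():
            u=(proj(c,p)-[x,y]+.5)*9
            cv2.circle(im,tuple(int(v) for v in u),3,{'t':(255,0,0),'p':(0,255,0),'m':(255,0,255),'k':(0,255,255)}[n[0]],-1)
        out.append(im)
cv2.imwrite('pics/c7.png',np.vstack([np.hstack(out[:2]),np.hstack(out[2:])])[:,:,::-1])
for n,p in P.items(): print(n,proj(t,p),proj(s,p))
```

```text
tip [368.77806319 191.69370478] [378.58821019 227.93719043]
ptr_out [367.66880684 195.70242845] [374.65893168 229.73184465]
mark [309.96891211 144.90371115] [358.41719074 175.79463765]
knobtop [313.71161588 140.35598688] [362.26411766 160.21757717]
```

View pics/c7.png

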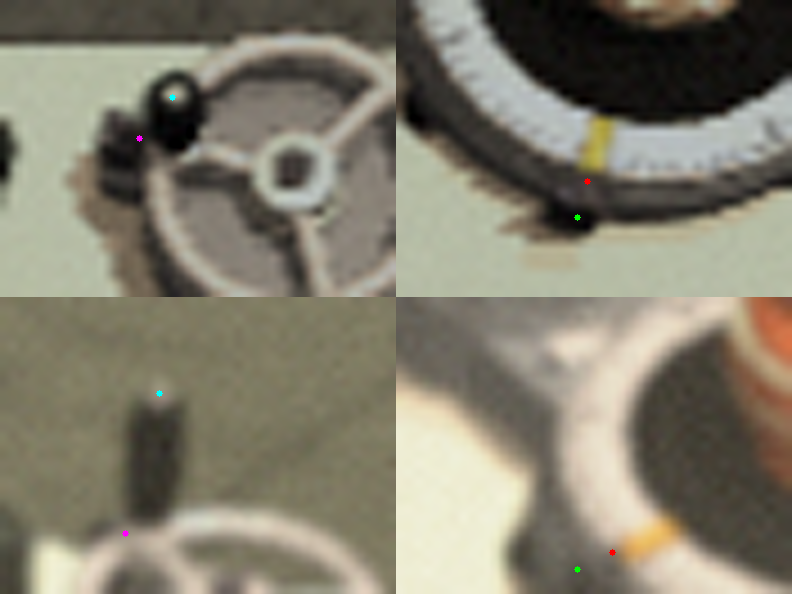

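The expected pointer tip (red) lies right in line with the brass bar in both views, and the expected knob-top point (cyan) lands on the knob. The wheel is at its mark, so on to the switch.

Call:
carry_out(plan=[[[-22,-5,0,0,0,0,0],[-22,-5,0,0,0,0,0],[-22,-4,0,0,0,0,0],[0,0,30,0,0,0,0],[0,0,30,0,0,0,0],[0,0,30,0,0,0,0],[0,0,30,0,0,0,0],[0,0,0,0,0,0,0],[0,0,0,0,0,0,0]]])

```text
time_s: 14.5
ee_pos: [0.5453, 0.1822, 0.0612]
eef_rot: [-3.141, -0.002, 3.14]
force: [-0.2, -0.1, 0.4]
grip_width: 0.0007
grip_force: 0.0
```

Run:
```python
from m import *
s=shot('scene');o=telemetry.get_obs(); print(o['ee_pos'],o['force'])
cv2.imwrite('pics/c8.png',cv2.resize(s['pixels'][120:200,240:330],None,fx=7,fy=7,interpolation=cv2.INTER_CUBIC)[:,:,::-1])
for z in (.0406,): print(proj(s,[.5169,.1877,z]),proj(s,[.5129,.1877,.0355]))
```

```text
[0.54622752 0.18265143 0.06282294] [-1.18838059  0.29917109  1.18799349]
[274.75334145 163.35276887] [273.7946721  165.50478047]
```

View pics/c8.png

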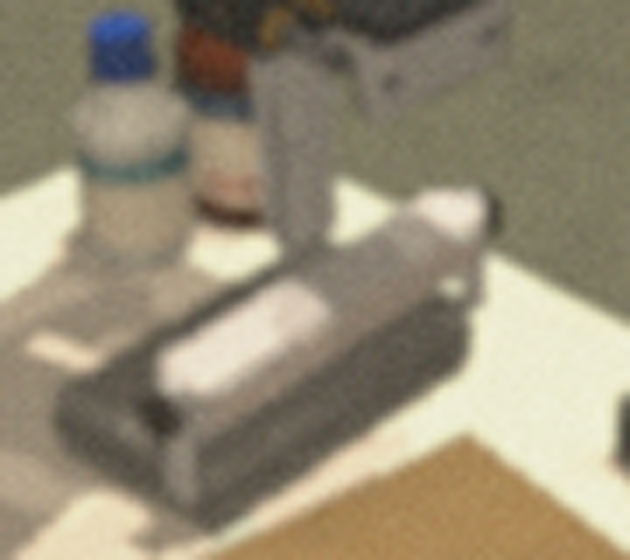

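The fingers stand above the case behind the bar, with their tips at about crop (295,245). The bottles at crop (120,130) and (215,130) look close to the gripper's body, so I will check that clearance.

Run:
```python
from m import *
t=shot('top');s=shot('scene')
im=cv2.imread('pics/top1.png')[:,:,::-1]; blue=lambda p:p[...,2]-p[...,0]>40
a,sa,_=blob({'pixels':im},165,200,140,180,blue); b,sb,_=blob(s,245,270,115,140,blue)
print(a,sa,b,sb,tri(t,a,s,b))
# brown bottle cap: top view black cap vs original scene
sc=cv2.imread('pics/scene1.png')[:,:,::-1]; dark=lambda p:p.max(2)<60
a,sa,_=blob({'pixels':im},168,200,120,150,dark); b,sb,_=blob({'pixels':sc},262,290,100,125,dark); print(a,sa,b,sb,tri(t,a,s,b))
```

```text
[177.17567568 157.2027027 ] [ 8 13 10  9 74] [256.46511628 124.95348837] [ 8  7  8  8 43] [0.56187549 0.30695398 0.09621992]
[184.67105263 136.38815789] [  0   0  32  30 608] [273.55789474 112.73684211] [ 7  8 11 11 95] [0.60788994 0.28222246 0.12618439]
```

Call:
carry_out(plan=[[[6,0,0,0,0,0,0],[0,0,12,0,0,0,0],[0,0,8,0,0,0,0],[0,0,0,0,0,0,0],[0,0,0,0,0,0,0],[0,0,0,0,0,0,0]]])

```text
time_s: 15.15
ee_pos: [0.5396, 0.1833, 0.0414]
eef_rot: [-3.142, -0.0, -3.141]
force: [0.2, -0.5, -0.1]
grip_width: 0.0005
grip_force: 0.0
```

Run:
```python
from m import *
for i in range(3): o=telemetry.get_obs(); print(o['ee_pos'],o['force'],o['joint_vel'].round(3)); shot('top')
```

```text
[0.53963188 0.18333349 0.04140282] [ 0.16424565 -0.50822177 -0.06333556] [-0.    -0.005 -0.003 -0.001  0.001 -0.   ]
[0.53973264 0.18337933 0.04160215] [ 0.21130345 -0.13301697  0.41653316] [-0.001 -0.003 -0.001 -0.001 -0.    -0.001]
[0.5397664  0.18338342 0.04168932] [ 0.51668459 -0.73801455  0.64911421] [-0.    -0.002 -0.001  0.001  0.     0.001]
```

Call:
carry_out(plan=[[[0,0,4,0,0,0,0],[0,0,0,0,0,0,0],[0,0,0,0,0,0,0],[3,0,0,0,0,0,0],[3,0,0,0,0,0,0],[2,0,0,0,0,0,0],[2,0,0,0,0,0,0],[2,0,0,0,0,0,0],[2,0,0,0,0,0,0],[0,0,0,0,0,0,0]]])

```text
time_s: 16.13
ee_pos: [0.5251, 0.1833, 0.0374]
eef_rot: [-3.142, -0.0, -3.141]
force: [0.4, -0.3, -0.2]
grip_width: 0.0006
grip_force: 0.0
```

Call:
carry_out(plan=[[[1,0,0,0,0,0,0],[1,0,0,0,0,0,0],[0,0,0,0,0,0,0]]])

```text
time_s: 16.38
ee_pos: [0.5233, 0.1833, 0.0374]
eef_rot: [-3.142, -0.0, -3.141]
force: [-0.2, 0.0, -0.4]
grip_width: 0.0005
grip_force: 0.0
```

Call:
carry_out(plan=[[[1,0,0,0,0,0,0],[1,0,0,0,0,0,0],[0,0,0,0,0,0,0]]])

```text
time_s: 16.63
ee_pos: [0.5216, 0.1833, 0.0375]
eef_rot: [3.142, 0.0, -3.141]
force: [0.8, -0.4, -0.4]
grip_width: 0.0005
grip_force: 0.3
```

Call:
carry_out(plan=[[[1,0,0,0,0,0,0],[1,0,0,0,0,0,0],[0,0,0,0,0,0,0]]])

```text
time_s: 16.88
ee_pos: [0.5207, 0.1834, 0.0378]
eef_rot: [3.141, 0.003, -3.141]
force: [9.6, 0.1, -3.7]
grip_width: 0.0004
grip_force: 4.3
```

Call:
carry_out(plan=[[[1,0,0,0,0,0,0],[1,0,0,0,0,0,0],[0,0,0,0,0,0,0]]])

```text
time_s: 17.13
ee_pos: [0.52, 0.1834, 0.0382]
eef_rot: [3.141, 0.006, -3.141]
force: [15.5, 0.0, -7.1]
grip_width: 0.0006
grip_force: 7.9
```

Call:
carry_out(plan=[[[-4,0,0,0,0,0,0],[-4,0,0,0,0,0,0],[0,0,-20,0,0,0,0],[0,0,-35,0,0,0,0],[0,0,-35,0,0,0,0],[0,0,-35,0,0,0,0],[40,0,0,0,0,0,0],[40,0,0,0,0,0,0],[40,0,0,0,0,0,0],[40,0,0,0,0,0,0],[0,0,0,0,0,0,0],[0,0,0,0,0,0,0]]])

```text
time_s: 18.13
ee_pos: [0.3646, 0.1834, 0.163]
eef_rot: [3.141, 0.001, -3.14]
force: [-0.3, 0.4, 0.0]
grip_width: 0.0002
grip_force: 0.0
```

Run:
```python
from m import *
t=shot('top');s=shot('scene');o=telemetry.get_obs(); print(o['ee_pos'],o['force'])
old=cv2.imread('pics/t2.png')[:,:,::-1]
f=lambda p,z,x,y,w,h:cv2.resize(p[y:y+h,x:x+w],None,fx=z,fy=z,interpolation=cv2.INTER_CUBIC)
a=np.hstack([f(p,8,212,160,32,37) for p in(old,t['pixels'])]); b=f(t['pixels'],2,200,120,256,130)
cv2.imwrite('pics/c9.png',np.vstack([a,b])[:,:,::-1])
g=lambda p:p[170:194,227,:].max(1)
print(g(old));print(g(t['pixels']))
```

```text
[0.36634884 0.18344456 0.16283737] [-0.02357222 -0.41916735 -0.2097701 ]
[106 102 108 104 102  81  56  21  12  17  16   0  17  21  14  14  18  22
  53  61 103 141 141 107]
[118 113 116 112 115  90  63  23  19  16  21  16  17  18  10  22  16  20
  58  72 115 152 154 125]
```

View pics/c9.png

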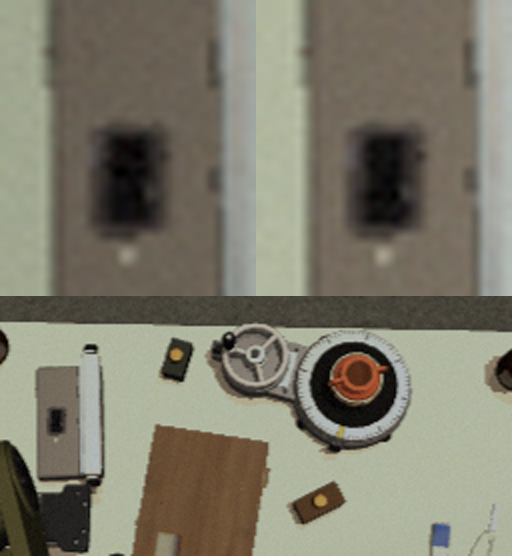

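Run:
```python
from m import *
T=np.mean([shot('top')['pixels'].astype(float) for _ in range(8)],0);S=np.mean([shot('scene')['pixels'].astype(float) for _ in range(4)],0)
o=cv2.imread('pics/t2.png')[:,:,::-1].astype(float);os=cv2.imread('pics/s2.png')[:,:,::-1].astype(float); o=(o+cv2.imread('pics/top1.png')[:,:,::-1])/2
print('switch rows old',o[172:193,225:231].mean((1,2)).round().astype(int));print('new',T[172:193,225:231].mean((1,2)).round().astype(int))
for x in(236,246,255,265,275,290): print(x,o[165:200,x:x+5].mean().round(1),T[165:200,x:x+5].mean().round(1))
d=(S-os).mean(2); print('scene brightness change near lamp',d[150:200,245:340].mean(),'elsewhere',d[300:390,300:400].mean())
```

```text
switch rows old [ 94  94  94  79  53  25  20  20  21  13  22  24  21  20  19  26  50  67
  93 107 105]
new [106 106 105  87  60  28  25  24  24  24  23  28  19  24  22  25  56  76
 104 121 118]
236 105.1 117.3
246 144.4 159.9
255 157.1 173.5
265 156.8 173.2
275 127.2 141.1
290 123.3 136.8
scene brightness change near lamp -0.25473684210526315 elsewhere 0.02310185185185185
```

The ridge's dark line has moved from row 181 to row 184, about 8 mm towards the dot. This matches the end-stop force I felt, so the switch is on. The hand is clear of everything.

```bash
python3 -c "
from station import ctrl; print(ctrl.hand_in())"
```

```text
the job is handed in; nothing more can be done
None
```

The job is handed in: I wound the handwheel clockwise to its mark plus two full turns (knob within about 2° of the mark, brass bar in line with the pointer), then slid the lamp switch to on (read from the end-stop force and an 8 mm ridge shift; no lamp light was visible), with jar and platter untouched.

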